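Fit the crank to the hand mill

ROBOT

A 7-joint arm with a two-finger parallel gripper is mounted at the origin on a cart in front of the work surface, level with it; the furniture and walls round the work are solid. World frame = base frame: x ahead of the robot, y to its left, z up, the work surface at z = 0. Lengths are in m, angles in rad, forces in N, time in s.
With the tool pointing down it reaches from about 0.425 to 0.875 m from the base axis. Payload 4.7 kg.
Tool frame: the origin (TCP) lies at the very end of the fingers, on their centre line; the grasp point (between the pads) lies 19 mm behind it; z points along the fingers, y is the line along which they close (so a half turn about z gives the same grasp; the last joint's range is limited). The gripper opens to 87 mm and grips with 3 to 60 N. Pads are 19 mm wide; open, the fingers measure 117 mm over their backs; the gripper's body (75 mm by 190 mm) begins 51 mm behind the grasp point.
Start: joints at [-1.101, 0.321, -0.07, 1.45, 0.023, 1.371, -0.057], TCP at [0.286, 0.584, 0.223] pointing down, gripper open.
Joint ranges: [-2.86, 2.86], [-0.3, 2.09], [-1.38, 1.24], [0.06, 2.45], [-1.56, 4.7], [0.09, 2.05], [-2.69, 2.69]. Speed limits (rad/s): [2.57, 2.57, 3.14, 3.14, 3.14, 3.14, 3.14].

INTERFACE

Orientations are given as a rotation vector (axis times angle).
In Python, from bench import ctrl gives the robot as it stands.
- The arm moves only by the shell command python3 -m jog 'ROWS' [FORCE]. ROWS is JSON, a list that holds one entry, the list of rows, each a list of 7 numbers: the shift along the tool's x, y, z in mm, then the turn, a rotation vector about the tool's x, y, z in degrees, then the finger opening in mm, from 0 to 87. A call has 1 to 10 rows; each row is the pose to reach, as a shift and turn from the pose commanded when the call began, along the tool's axes at that moment; what a row does not reach only later rows make up. A row lasts 1/10 s, in which the tool goes at most 50 mm and 8.59 degrees, less where a joint would pass 70% of its speed; a pose out of reach is approached as far as the arm can. A call with a gripper value outside its range is refused whole. The fingers move at their own pace and stop on an object; FORCE is the grip in N (left out, the last holds). Time passes only in rows, so rows that repeat a pose let the fingers close. It gives the time, the measured TCP pose, the force, the opening and the grip force at its end, in the units of the state.
- ctrl.get_state(): the state, without advancing time (a new reading comes with each control period).
- ctrl.get_image(name): name is "side" or "top" or "wrist"; returns a dict with "image" (384x512x3 uint8, red, green, blue), "depth" (384x512 float32, m along the optical axis (not along the pixel's ray), 0 where there is no reading), "fov_y" (degrees; the focal length in pixels is half the picture's height over the tangent of half this angle, whatever the lens; pixels are square), "cx", "cy" (the principal point, pixels), "rvec" (rotation vector, rad) and "tvec" (3), from world to camera coordinates, as OpenCV has them. Camera axes: x right, y down, z forward; pixel columns grow to the right and rows downward; lengths in m; the calibration is good to about 2 mm. A picture is of the moment at which its call begins.
- ctrl.close_job(): hands the job in; it is judged then, once.
The state is a dict: "time": time; "joint_positions": joint angles; "qd": joint speeds; "joint_torque": joint torques, N m; "position": TCP position; "tool_rot": TCP orientation; "ft_force": force on the tool from outside, world axes, zero at the start; "torque": the same for the moment, N m; "grip_width": opening from 0.0 (shut) to 1.0 (fully open); "grip_force": force on a finger pad.
Only numpy, scipy, OpenCV 4.12 (cv2) and the standard library are available. Lean on these libraries where they do the work, as an engineer would, in place of code of your own. Each camera call takes 0.05 s, during which the arm holds its last target. There are 200 camera calls.

TASK

Get the hand mill ready for grinding nuts: take the crank out of the wooden block and fit its square shank into the drive in the top of the mill. The drive may stand at any angle, so do not force it: rest the crank on it with light pressure and turn it until the square drops in, then push it fully home, its flange flat on the drive. Then turn the crank clockwise until the drive is a good half turn past where you found it, to see that it runs, let go, and leave everything else standing as it is.

Things in the scene. Friction and masses are not known exactly. Their poses are not given: they have to be found in the camera images.
- mill: hand mill held to the worktop by its rubber suction foot (132 mm across): glass jar below, round white body 102 mm across, on top a steel collar 54 mm across, its rim 135 mm above the worktop, out of which the drive stands. Origin on the mill's axis at the worktop, z up. While fitting the crank, never press it on the mill with more than 25 N
- mill_mouth (a point): fixed point on the mill's axis, 141 mm above the worktop, where the drive's top face lies at rest: a steel block 26 mm square with a 15.6 mm square hole right through it. Its angle about the vertical differs each time and is not reported (pictures show it; it repeats each quarter turn). It is sprung: it yields up to 5 mm downwards, under 4 N at first and 11 N at the stop, then is rigid
- mill_drive (a joint): how far the drive has been turned from where it first stood, rad, growing clockwise seen from above (half a turn = 3.14; turning back subtracts); 0 at the start however the square hole stands. Turning it takes about 0.1 N m: a shank merely sliding on it hardly carries it round, a shank that has caught in the hole does. It stays where it is left
- crank: steel crank, 0.3 kg, standing upright in a bore of the block. Origin: centre of the underside of its flange (round, 50 mm across, 6 mm thick), on the shank's axis; z up, x along the arm to the knob. The flange lies on the block's top now, and on the drive's top face (origin at mill_mouth) when fully home. The arm, 16 mm wide, runs from hub to knob 6 to 14 mm above the origin
- crank_shank (a point): lower end of the crank's square shank, on its axis 28 mm below the crank's origin: the shank is 14 mm square, sides along the crank's x and y, from here up to the flange. Below this point a round pilot, 13.6 mm across with a tapered tip, goes 12 mm further down
- crank_hub (a point): point to grip in the crank's flat-sided hub, 27 mm above the crank's origin on the shank's axis; axes as the crank. The hub is 30 mm along x, 18 mm along y (grip across this), from 6 to 42 mm above the origin
- crank_knob (a point): centre of the crank's upright round knob (dark wood, 23 mm across, 46 mm tall, free to spin on its pin), 80 mm from the shank's axis and 42 mm above the crank's origin; axes as the crank
- block: wooden accessory block 86 x 164 mm, 54 mm high, does not move; origin at the centre of its underside, x and y along its sides. Two round bores, 23 mm wide and 42 mm deep, at y = +45 and -45 mm: one holds the crank, the other the tamper
- tamper: short wooden tamper standing in the other bore, head 31 mm across, top 80 mm above the worktop; origin at the underside of its head. Leave it
- egg: egg, 55 x 42 mm, lying on the worktop; origin under its centre. Leave it
- scraper: bench scraper lying on the worktop, 101 x 166 mm, wooden grip 26 mm high; origin under its centre. Leave it
Not all that is in view belongs to the job. There is more than one size of the mill; the one meant has the size given above.

How it is judged:
On the way, in this order (a step that is already met when the one before it is completed fails the run):
1. the crank is fully home in the mill: its flange within 2.5 mm of the drive's top face (at rest height), within 3 mm of its centre and upright within 0.06 rad (z of crank in the frame of mill_mouth below 0.0025 m and horizontal distance between crank and mill_mouth below 0.003 m and angle between crank's own z axis and vertical below 0.06 rad), for 0.2 s.
2. the drive has been turned a half turn clockwise by the crank (2.5 rad or more) (value of joint mill_drive above 2.5 rad), for 0.1 s.
At the end, for the whole second after the job is handed in: the crank stands in the mill, its flange on the drive's top face (within 2.5 mm in height, 3 mm sideways, 0.06 rad upright) and at rest; the drive has been turned at least 2.5 rad clockwise from where it stood; tamper, egg and scraper are within 20 mm of where they were (all of step 1 and value of joint mill_drive above 2.5 rad and linear speed of crank below 0.02 m/s and angular speed of crank below 0.3 rad/s and distance of each of tamper, egg, scraper from where it was at the start of the episode below 0.02 m); the robot touches nothing.
It fails at once if before it is home, the crank is pressed or jammed on the mill with more than 25 N (contact force between crank and mill above 25 N and z of crank in the frame of mill_mouth above 0.0025 m).
It fails at once if the tamper, the egg or the scraper is knocked by more than 20 mm (distance of any of tamper, egg, scraper from where it was at the start of the episode above 0.02 m).
It also fails if it takes over 69 s, if anything falls off the work surface, if the arm or the gripper's body presses on something with over 40 N, if the wrist force passes 120 N, or if a joint passes its speed limit or range.

## Working session

There is one attempt and no reset: what is moved stays moved. The work goes in short steps, Python scripts to look and compute and a shell command to move; the robot and the scene stay as the last step left them, time stands still between calls to the robot, and variables do not carry over. Pictures are saved under pics/ and viewed, at most 10 in all, crops included, and the job is handed in when it is done.

```bash
ls; mkdir -p pics; cat > h.py <<'E'
import numpy as np,cv2,pickle
from bench import ctrl
from scipy.spatial.transform import Rotation as R
def cam(name):
    d=ctrl.get_image(name); d['f']=d['image'].shape[0]/2/np.tan(np.radians(d['fov_y'])/2)
    d['R']=R.from_rotvec(np.ravel(d['rvec'])).as_matrix(); d['t']=np.ravel(d['tvec']); d['c']=-d['R'].T@d['t']; return d
def ray(d,u,v):
    return d['c'], d['R'].T@np.array([(u-d['cx'])/d['f'],(v-d['cy'])/d['f'],1])
def onz(d,u,v,z):
    c,r=ray(d,u,v); return c+r*(z-c[2])/r[2]
def proj(d,p):
    q=d['R']@np.asarray(p)+d['t']; return d['cx']+d['f']*q[0]/q[2], d['cy']+d['f']*q[1]/q[2]
def cloud(d):
    v,u=np.mgrid[:384,:512]; z=d['depth']; P=np.stack([(u-d['cx'])/d['f']*z,(v-d['cy'])/d['f']*z,z],-1)
    return (P-d['t'])@d['R']
def tri(d1,p1,d2,p2):
    c1,r1=ray(d1,*p1);c2,r2=ray(d2,*p2); s=np.linalg.lstsq(np.stack([r1,-r2],1),c2-c1,rcond=None)[0]
    a=c1+s[0]*r1;b=c2+s[1]*r2; return (a+b)/2,np.linalg.norm(a-b)
def save(d,n): cv2.imwrite('pics/'+n,cv2.cvtColor(d['image'],cv2.COLOR_RGB2BGR)); pickle.dump(d,open('pics/'+n+'.pkl','wb'))
def load(n): return pickle.load(open('pics/'+n+'.pkl','rb'))
E
python3 - <<'E'
from h import *
for n in ['top','side']:
    d=cam(n); save(d,n+'1.png'); print(n,d['c'],d['f'],d['R'][2])
a=[cv2.imread('pics/%s1.png'%n) for n in ['top','side']]
cv2.imwrite('pics/both.png',cv2.resize(np.hstack(a),(800,300),interpolation=cv2.INTER_AREA))
s=ctrl.get_state(); print(s['position'],s['tool_rot'],s['ft_force'],s['grip_width'])
E
```

```text
pics
top [0.29127565 0.11690396 1.38252995] 404.9945277963227 [ 0.21303877 -0.01251471 -0.97696359]
side [ 0.52680415 -1.1183572   1.14114782] 466.3404061612959 [ 0.03833584  0.76360214 -0.644548  ]
[0.28595243 0.58316142 0.22154568] [-7.09716388e-01 -3.06009384e+00  2.76336752e-03] [ 0.15908376 -0.09322456 -0.29098427] 0.9997735745941455
```

View pics/top1.png

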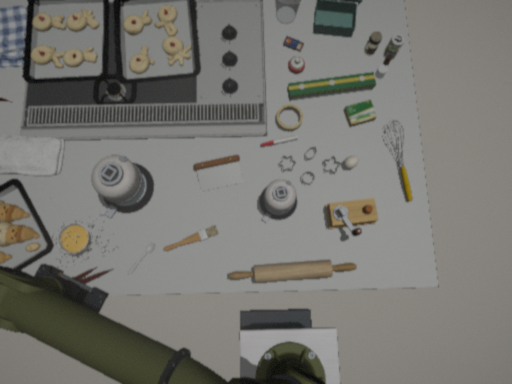

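View pics/side1.png

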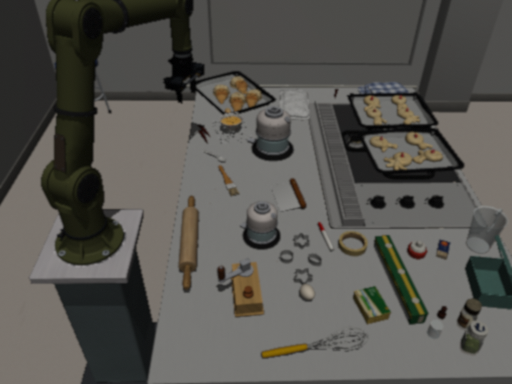

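Two mills are in view: A at top (116,178) / side (273,130), and B at top (281,196) / side (262,223). The block, with crank and tamper, is at top (352,213). I'll check the mill sizes from depth and an enlarged crop.

```bash
python3 - <<'E'
from h import *
d=load('top1.png'); s=load('side1.png')
for nm,d_,bx in [('A',d,(85,145,150,215)),('B',d,(255,175,305,220)),('blk',d,(325,195,382,240))]:
    P=cloud(d_)[bx[1]:bx[3],bx[0]:bx[2]].reshape(-1,3)
    print(nm,'zmax',np.percentile(P[:,2],99.5))
    for lo,hi in [(.03,.05),(.05,.06),(.06,.085),(.085,.12),(.12,.145),(.145,.17),(.17,.21)]:
        q=P[(P[:,2]>lo)&(P[:,2]<hi)]
        if len(q)>8: print(lo,hi,len(q),np.ptp(q,axis=0).round(3)[:2],((q.max(0)+q.min(0))/2).round(4)[:2])
a=cv2.imread('pics/top1.png')
f=lambda x0,y0,w,h:cv2.resize(a[y0:y0+h,x0:x0+w],(400,300),interpolation=cv2.INTER_CUBIC)
b=cv2.imread('pics/side1.png')
g=lambda x0,y0,w,h:cv2.resize(b[y0:y0+h,x0:x0+w],(400,300),interpolation=cv2.INTER_CUBIC)
cv2.imwrite('pics/crop1.png',np.vstack([np.hstack([f(76,150,88,66),f(236,163,88,66)]),np.hstack([f(312,180,80,60),g(210,190,88,132*1//2)])]))
E
```

```text
A zmax 0.19822755718972784
0.03 0.05 68 [0.091 0.08 ] [0.6151 0.5126]
0.05 0.06 24 [0.06  0.061] [0.5996 0.5036]
0.06 0.085 18 [0.132 0.088] [0.6305 0.5117]
0.085 0.12 226 [0.129 0.124] [0.6272 0.5274]
0.12 0.145 128 [0.12 0.14] [0.6252 0.5375]
0.145 0.17 823 [0.135 0.141] [0.6336 0.5389]
0.17 0.21 724 [0.112 0.11 ] [0.6369 0.5366]
B zmax 0.14445430128424125
0.06 0.085 77 [0.069 0.103] [0.5569 0.0139]
0.085 0.12 317 [0.1   0.098] [0.5737 0.0149]
0.12 0.145 474 [0.088 0.09 ] [0.5724 0.0157]
blk zmax 0.11882732672167381
0.03 0.05 99 [0.084 0.16 ] [ 0.5208 -0.2315]
0.05 0.06 758 [0.117 0.161] [ 0.5097 -0.2327]
0.06 0.085 243 [0.118 0.14 ] [ 0.4976 -0.2284]
0.085 0.12 109 [0.094 0.097] [ 0.4856 -0.2208]
```

View pics/crop1.png

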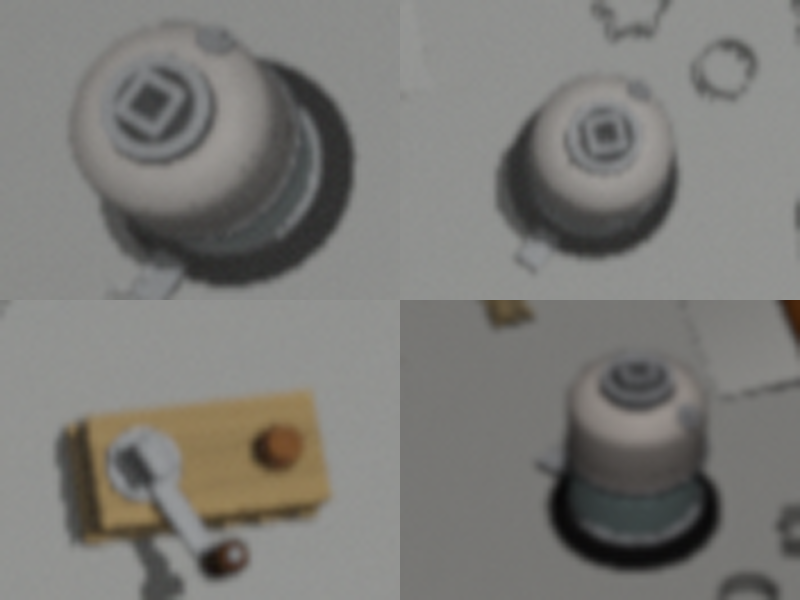

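Mill B fits: its body measures about 100 mm and its rim about 0.14 m high, while A measures about 135 mm and 0.2 m. In the crop B's drive square is at top (281,192), the crank hub is at (340,212) and the knob at (357,231). Next I bring the wrist camera over.

```bash
cat >> h.py <<'E'
def yawR(az): # tool down, tool x at azimuth az deg
    a=np.radians(az); x=np.array([np.cos(a),np.sin(a),0]); z=np.array([0,0,-1.]); return np.stack([x,np.cross(z,x),z],1)
def delta(p,az):
    s=ctrl.get_state(); R0=R.from_rotvec(s['tool_rot']).as_matrix()
    sh=R0.T@(np.asarray(p)-s['position'])*1000
    rv=np.degrees(R.from_matrix(R0.T@yawR(az)).as_rotvec())
    print('shift mm',sh.round(1),'turn',rv.round(2),'tool x az',np.degrees(np.arctan2(R0[1,0],R0[0,0])).round(2),'j',s['joint_positions'].round(2) if hasattr(s['joint_positions'],'round') else s['joint_positions'])
E
python3 - <<'E'
from h import *
d=load('top1.png'); h=onz(d,340,212,.096); k=onz(d,357.6,231,.119); print(h,k,np.degrees(np.arctan2(*(k-h)[1::-1])))
delta([.46,-.1,.34],60)
w=cam('wrist'); print(w['c'],w['f'],w['R'][2],w['cx'],w['cy'])
E
```

```text
[ 0.51570423 -0.17782671  0.096     ] [ 0.44985039 -0.22364676  0.119     ] -145.17042197638247
shift mm [-457.  -537.  -117.4] turn [-7.000e-02  9.000e-02  9.388e+01] tool x az 153.88 j [-1.1   0.32 -0.07  1.45  0.02  1.37 -0.06]
[0.21728568 0.61732727 0.38203076] 319.0105194741402 [ 0.25246601 -0.12664632 -0.95928183] 250.59121619283454 193.8502787766828
```

```bash
python3 -m jog '[[[-30,-30,-30,0,0,8,40],[-60,-70,-60,0,0,16,40],[-95,-100,-90,0,0,24,40],[-130,-130,-117,0,0,32,40],[-165,-160,-117,0,0,40,40],[-200,-195,-117,0,0,48,40],[-235,-230,-117,0,0,56,40],[-270,-265,-117,0,0,64,40],[-300,-297,-117,0,0,72,40],[-330,-327,-117,0,0,80,40]]]' 30
python3 - <<'E'
from h import *
delta([.51,-.06,.34],60)
E
```

```text
time: 1.15
position: [0.4387, 0.1423, 0.3396]
tool_rot: [-2.517, -1.88, -0.001]
ft_force: [0.0, 0.2, -0.1]
grip_width: 0.461
grip_force: 0.0
shift mm [-173.8  125.8   -0.5] turn [ 0.   -0.03 13.52] tool x az 73.52 j [-0.72 -0.13  0.32  1.71  0.04  1.56 -0.7 ]
```

```bash
python3 -m jog '[[[-35,25,0,0,0,4,40],[-70,50,0,0,0,8,40],[-105,75,0,0,0,12,40],[-140,100,0,0,0,14,40],[-174,126,0,0,0,14,40],[-174,126,0,0,0,14,40],[-174,126,0,0,0,14,40],[-174,126,0,0,0,14,40]]]'
python3 - <<'E'
from h import *
d=cam('wrist'); save(d,'w1.png'); print(d['c'],d['R'][2])
a=cv2.imread('pics/w1.png'); cv2.imwrite('pics/w1b.png',cv2.resize(a,(768,576),interpolation=cv2.INTER_CUBIC))
for n,p in [('mill',[.573,.0155,.141]),('hub',[.5157,-.178,.096])]: print(n,proj(d,p))
E
```

```text
time: 1.95
position: [0.5111, -0.0558, 0.3393]
tool_rot: [-2.72, -1.57, 0.0]
ft_force: [1.1, -0.6, 0.2]
grip_width: 0.46
grip_force: 0.0
[0.55070223 0.01094952 0.49976315] [-0.14195651 -0.24450791 -0.95919979]
mill (np.float64(266.8066296706422), np.float64(85.05124736562222))
hub (np.float64(297.48937918503674), np.float64(237.20959676410698))
```

View pics/w1b.png

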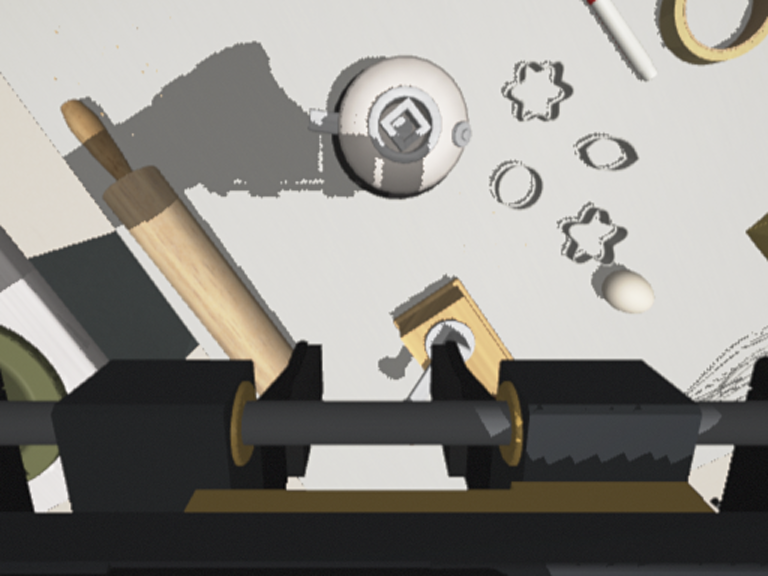

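The wrist view shows the drive's steel square at full-res (270,83), the collar around it, and the block and hub around (298,225), hidden by the gripper. I take a second mill view shifted sideways, then views of the crank.

```bash
python3 -m jog '[[[0,50,0,0,0,0,40],[0,90,0,0,0,0,40],[0,90,0,0,0,0,40],[0,90,0,0,0,0,40],[0,90,0,0,0,0,40]]]' >/dev/null
python3 -c "
from h import *
save(cam('wrist'),'w2.png')"
python3 -m jog '[[[-40,-30,0,0,0,0,40],[-80,-60,0,0,0,0,40],[-120,-90,0,0,0,0,40],[-160,-130,0,0,0,0,40],[-170,-130,0,0,0,0,40],[-170,-130,0,0,0,0,40],[-170,-130,0,0,0,0,40],[-170,-130,0,0,0,0,40]]]' >/dev/null
python3 -c "
from h import *
save(cam('wrist'),'w3.png')"
python3 -m jog '[[[0,40,0,0,0,0,40],[0,80,0,0,0,0,40],[0,100,0,0,0,0,40],[0,100,0,0,0,0,40],[0,100,0,0,0,0,40],[0,100,0,0,0,0,40]]]'
python3 - <<'E'
from h import *
save(cam('wrist'),'w4.png')
f=lambda n,x0,y0,w,h:cv2.resize(cv2.imread('pics/'+n)[y0:y0+h,x0:x0+w],(400,300),interpolation=cv2.INTER_CUBIC)
o=[]
for n,p,w in [('w1.png',[.573,.0155,.141],80),('w2.png',[.573,.0155,.141],80),('w3.png',[.49,-.2,.08],200),('w4.png',[.49,-.2,.08],200)]:
    d=load(n);u,v=proj(d,p);h=w*3//4;x0=int(np.clip(u-w/2,0,512-w));y0=int(np.clip(v-h/2,0,384-h));print(n,x0,y0,w,d['c']);o.append(f(n,x0,y0,w,h))
cv2.imwrite('pics/crop2.png',np.vstack([np.hstack(o[:2]),np.hstack(o[2:])]))
E
```

```text
time: 4.0
position: [0.4777, -0.2338, 0.3392]
tool_rot: [-2.721, -1.569, 0.001]
ft_force: [-0.3, 0.4, 0.7]
grip_width: 0.463
grip_force: 0.0
w1.png 226 55 80 [0.55070223 0.01094952 0.49976315]
w2.png 142 54 80 [ 0.62820664 -0.03435194  0.50031717]
w3.png 221 59 200 [ 0.43215572 -0.11608035  0.49986528]
w4.png 145 58 200 [ 0.51746893 -0.16701732  0.49965791]
```

View pics/crop2.png

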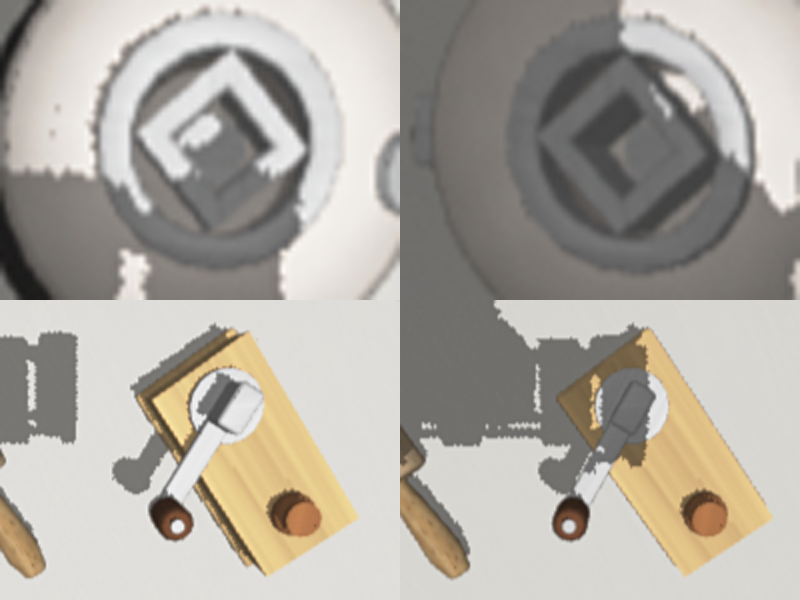

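The drive square's corners are clear in both views (crop centres (222,140) and (624,144)). The hub top is at crop (238,407) / (634,405) and the knob pin at (177,526) / (569,526).

```bash
python3 - <<'E'
from h import *
W={n:load(n+'.png') for n in ['w1','w2','w3','w4']}
def px(x0,y0,s,u,v): return x0+(u+.5)/s-.5,y0+(v+.5)/s-.5
c1=[(233,50),(305,150),(212,230),(137,132)]; c2=[(220,52),(312,152),(222,234),(138,138)]
P=[]
for a,b in zip(c1,c2):
    p,e=tri(W['w1'],px(226,55,5,*a),W['w2'],px(142,54,5,*b)); P.append(p); print('drive corner',p.round(4),round(e,4))
for n,x0,y0,c in [('w1',226,55,c1),('w2',142,54,c2)]:
    Q=np.array([onz(W[n],*px(x0,y0,5,*q),.141) for q in c]); 
    e=[np.degrees(np.arctan2(*(Q[(i+1)%4]-Q[i])[1::-1]))%90 for i in range(4)]
    print(n,'ctr',Q.mean(0).round(4),'side',[round(np.linalg.norm(Q[(i+1)%4]-Q[i])*1e3,1) for i in range(4)],'ang',np.round(e,1))
for n in ['w1','w2']:
    C=cloud(W[n]);m=(np.hypot(C[...,0]-.573,C[...,1]-.0155)<.035)&(C[...,2]>.138); 
    q=C[m]; print('depth drive',n,len(q),np.median(q[:,2]) if len(q) else '',cv2.minAreaRect(np.float32(q[:,:2])*1000) if len(q) else '')
for n in ['w3','w4']:
    C=cloud(W[n]); r=np.hypot(C[...,0]-.515,C[...,1]-.18)
    for nm,c,rr,lo,hi in [('hub',(.515,-.18),.04,.09,.103),('flange',(.515,-.18),.06,.0575,.065),('knob',(.45,-.224),.03,.108,.13),('arm',(.48,-.2),.09,.0655,.0705)]:
        m=(np.hypot(C[...,0]-c[0],C[...,1]-c[1])<rr)&(C[...,2]>lo)&(C[...,2]<hi)
        q=C[m]; 
        if len(q)>5: print(n,nm,len(q),np.median(q[:,2]).round(4),cv2.minAreaRect(np.float32(q[:,:2])*1000), cv2.minEnclosingCircle(np.float32(q[:,:2])*1000)[0])
pk,e=tri(W['w3'],px(221,59,2,177,226),W['w4'],px(145,58,2,169,226)); print('pin',pk,e)
ph,e=tri(W['w3'],px(221,59,2,239,407-300),W['w4'],px(145,58,2,634-400,406-300)); print('hub',ph,e,np.degrees(np.arctan2(*(pk-ph)[1::-1])))
E
```

```text
drive corner [0.5875 0.0304 0.1445] 0.0004
drive corner [0.5924 0.0054 0.1334] 0.0004
drive corner [0.5666 0.0008 0.1358] 0.0
drive corner [0.5623 0.0263 0.138 ] 0.0004
w1 ctr [0.577  0.0158 0.141 ] side [np.float64(25.3), np.float64(25.5), np.float64(25.7), np.float64(25.8)] ang [8.4 9.9 9.1 8.9]
w2 ctr [0.5777 0.0155 0.141 ] side [np.float64(27.1), np.float64(26.2), np.float64(25.8), np.float64(25.1)] ang [12.9  9.8 10.5 12.7]
depth drive w1 1214 0.4997631461644854 ((570.3552856445312, 15.039100646972656), (40.1118278503418, 25.902774810791016), 9.317070007324219)
depth drive w2 372 0.13912493379393365 ((577.3253784179688, 16.091262817382812), (26.20096778869629, 26.086790084838867), 9.682774543762207)
w3 hub 360 0.0939 ((521.3117065429688, -185.43836975097656), (29.96739387512207, 18.322757720947266), 29.469999313354492) (521.2847290039062, -185.01681518554688)
w3 flange 479 0.0585 ((509.342041015625, -197.71713256835938), (83.46314239501953, 48.44377517700195), 46.01663589477539) (503.79107666015625, -193.13848876953125)
w3 knob 242 0.1131 ((452.1733703613281, -225.40618896484375
[... 356 characters left out ...]
583862305), 30.204055786132812) (521.44580078125, -185.04190063476562)
w4 flange 564 0.0584 ((509.86785888671875, -198.0587158203125), (82.80026245117188, 48.25863265991211), 47.4323844909668) (504.36602783203125, -191.92788696289062)
w4 knob 238 0.1132 ((452.9842529296875, -225.33709716796875), (20.351909637451172, 21.222726821899414), 58.4534912109375) (452.5064697265625, -225.6060028076172)
w4 arm 398 0.0664 ((507.79766845703125, -233.414794921875), (82.7854995727539, 88.1341552734375), 29.370670318603516) (503.259765625, -225.35171508789062)
pin [ 0.45223791 -0.22651608  0.11419145] 2.3142013512441437e-05
hub [ 0.52246388 -0.18571687  0.08562266] 0.0004520350955896938 -149.84468298236936
```

```bash
python3 - <<'E'
from h import *
delta([.435,-.235,.30],30)
E
```

```text
shift mm [-22.3 -36.3  39.5] turn [-3.000e-02 -2.000e-02  2.993e+01] tool x az 59.93 j [-0.39  0.02  0.82  1.57 -0.02  1.55 -0.09]
```

```bash
python3 -m jog '[[[-10,-15,20,0,0,8,40],[-22,-36,40,0,0,16,40],[-22,-36,40,0,0,24,40],[-22,-36,40,0,0,30,40],[-22,-36,40,0,0,30,40],[-22,-36,40,0,0,30,40],[-22,-36,40,0,0,30,40]]]'
python3 - <<'E'
from h import *
d=cam('wrist'); save(d,'w5.png'); C=cloud(d)
for nm,c,rr,lo,hi in [('hub',(.521,-.185),.03,.09,.103),('knob',(.452,-.225),.02,.108,.13)]:
    m=(np.hypot(C[...,0]-c[0],C[...,1]-c[1])<rr)&(C[...,2]>lo)&(C[...,2]<hi); q=C[m]
    print(nm,len(q),np.median(q[:,2]),cv2.minAreaRect(np.float32(q[:,:2])*1000),'uv',proj(d,q.mean(0)))
delta([.5214,-.1855,.15],30)
E
```

```text
time: 4.75
position: [0.4357, -0.2354, 0.2998]
tool_rot: [-3.035, -0.813, -0.001]
ft_force: [-1.1, -0.5, 0.2]
grip_width: 0.46
grip_force: 0.0
hub 469 0.09386072113730735 ((521.8231201171875, -185.86143493652344), (29.96815299987793, 17.352861404418945), 29.467287063598633) uv (np.float64(249.64285548855494), np.float64(79.49942563078355))
knob 308 0.11329365202162611 ((452.73321533203125, -226.1007843017578), (21.483070373535156, 21.440784454345703), 56.3649787902832) uv (np.float64(249.96691841465903), np.float64(155.0494121563014))
shift mm [ 99.1  -0.4 149.8] turn [ 0.01 -0.03 -0.02] tool x az 29.98 j [-0.39 -0.09  0.79  1.72  0.06  1.48 -0.66]
```

```bash
python3 -m jog '[[[45,0,40,0,0,0,40],[90,0,90,0,0,0,40],[99,0,130,0,0,0,40],[99,0,160,0,0,0,40],[99,0,185,0,0,0,40],[99,0,205,0,0,0,40],[99,0,220,0,0,0,40],[99,0,230,0,0,0,40],[99,0,235,0,0,0,40],[99,0,235,0,0,0,40]]]'
python3 - <<'E'
from h import *
delta([.5217,-.1858,.064],30)
E
```

```text
time: 5.8
position: [0.5216, -0.1862, 0.0646]
tool_rot: [-3.035, -0.81, -0.0]
ft_force: [-0.2, -0.1, -0.1]
grip_width: 0.46
grip_force: 0.0
shift mm [ 0.3 -0.3  0.6] turn [-0.   -0.   -0.11] tool x az 29.89 j [-0.35  0.31  0.75  1.89 -0.24  1.03 -0.55]
```

Positioned; close gently, and check the lateral force as the fingers seat.

```bash
python3 -m jog '[[[0,0,0,0,0,0,10],[0,0,0,0,0,0,10],[0,0,0,0,0,0,10],[0,0,0,0,0,0,10],[0,0,0,0,0,0,10],[0,0,0,0,0,0,10]]]' 40; python3 -m jog '[[[0,0,-2,0,0,0,10],[0,0,-5,0,0,0,10],[0,0,-10,0,0,0,10],[0,0,-18,0,0,0,10],[0,0,-28,0,0,0,10],[0,0,-40,0,0,0,10],[0,0,-60,0,0,0,10],[0,0,-80,0,0,0,10],[0,0,-110,0,0,0,10],[0,0,-140,0,0,0,10]]]'
python3 - <<'E'
from h import *
delta([.577+.1,.016,.27],190)
E
```

```text
time: 6.4
position: [0.5218, -0.1859, 0.0651]
tool_rot: [-3.035, -0.81, -0.001]
ft_force: [-1.3, 1.2, 4.2]
grip_width: 0.202
grip_force: 40.0
time: 7.4
position: [0.5213, -0.1864, 0.2064]
tool_rot: [3.036, 0.809, 0.001]
ft_force: [0.7, 1.0, -3.3]
grip_width: 0.211
grip_force: 40.0
shift mm [235.8 -98.  -63.5] turn [ 3.0000e-02  1.0000e-02 -1.6014e+02] tool x az 29.86 j [-0.42  0.15  0.79  1.74 -0.11  1.3  -0.66]
```

```bash
python3 -m jog '[[[0,0,-40,0,0,-8,10],[25,-12,-80,0,0,-16,10],[50,-24,-114,0,0,-24,10],[75,-35,-114,0,0,-32,10],[100,-46,-114,0,0,-40,10],[125,-58,-114,0,0,-48,10],[150,-70,-114,0,0,-56,10],[180,-84,-114,0,0,-64,10],[210,-98,-114,0,0,-72,10],[243,-113,-114,0,0,-80,10]]]';python3 -m jog '[[[0,0,0,0,0,-8,10],[0,0,0,0,0,-16,10],[0,0,0,0,0,-24,10],[0,0,0,0,0,-32,10],[0,0,0,0,0,-40,10],[0,0,0,0,0,-48,10],[0,0,0,0,0,-56,10],[0,0,0,0,0,-64,10],[0,0,0,0,0,-72,10],[0,0,0,0,0,-80,10]]]';python3 -m jog '[[[0,0,0,0,0,0,10],[0,0,0,0,0,0,10],[0,0,0,0,0,0,10]]]'
python3 - <<'E'
from h import *
d=cam('wrist'); save(d,'w6.png'); C=cloud(d)
delta([.577,.016,.27],189.7)
u,v=proj(d,[.577,.016,.141]); print(u,v)
m=(np.hypot(C[...,0]-.577,C[...,1]-.016)<.0195)&(C[...,2]>.1365)&(C[...,2]<.15); q=C[m]; print(len(q),np.median(q[:,2]),cv2.minAreaRect(np.float32(q[:,:2])*1000))
w,h=100,75;x0=int(u-50);y0=max(0,int(v-37));print(x0,y0)
a=cv2.imread('pics/w6.png'); cv2.imwrite('pics/crop3.png',np.hstack([cv2.resize(a[y0:y0+h,x0:x0+w],(400,300),interpolation=cv2.INTER_CUBIC),cv2.resize(a,(400,300))]))
E
```

```text
time: 8.4
position: [0.6763, 0.0333, 0.3198]
tool_rot: [1.798, 2.575, 0.0]
ft_force: [0.7, 0.0, -3.0]
grip_width: 0.204
grip_force: 40.0
time: 9.4
position: [0.6757, 0.0326, 0.3194]
tool_rot: [-0.279, 3.129, -0.001]
ft_force: [-0.0, -0.4, -3.0]
grip_width: 0.202
grip_force: 40.0
time: 9.7
position: [0.6759, 0.0328, 0.3189]
tool_rot: [-0.267, 3.13, -0.0]
ft_force: [-0.2, 0.2, -3.8]
grip_width: 0.206
grip_force: 40.0
shift mm [100.3   0.2  48.8] turn [-0.01  0.01  0.08] tool x az -170.22 j [-0.31  0.36  0.32  1.23 -0.11  1.57  1.73]
251.4634271938894 75.48259424446714
479 0.13917844577465294 ((577.0030517578125, 15.98109245300293), (25.598392486572266, 25.31052017211914), 9.831443786621094)
201 38
```

View pics/crop3.png

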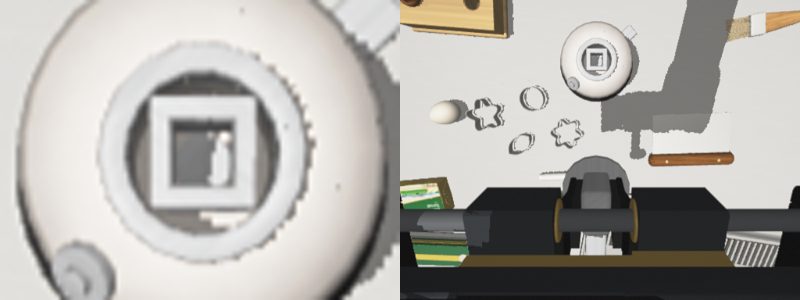

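The crop shows the drive square upright in the image, centred at crop (202,151), so it is already aligned with the tool at this yaw. Its centre is (0.5770, 0.0160). I move over it and descend.

```bash
python3 -m jog '[[[30,0,20,0,0,0,10],[65,0,50,0,0,0,10],[90,0,75,0,0,0,10],[100,0,95,0,0,0,10],[100,0,108,0,0,0,10],[100,0,115,0,0,0,10],[100,0,118,0,0,0,10],[100,0,118,0,0,0,10],[100,0,118,0,0,0,10],[100,0,118,0,0,0,10]]]'
python3 - <<'E'
from h import *
delta([.577,.016,.1916],189.8); s=ctrl.get_state(); print(s['ft_force'])
d=cam('side'); save(d,'s2.png'); C=cloud(d)
E
```

```text
time: 10.75
position: [0.5782, 0.0158, 0.2013]
tool_rot: [-0.27, 3.129, -0.0]
ft_force: [0.2, -0.2, -3.6]
grip_width: 0.204
grip_force: 40.0
shift mm [1.2 0.4 9.7] turn [-0.01  0.08  0.08] tool x az -170.12 j [-0.35  0.18  0.31  1.68 -0.06  1.29  1.72]
[ 0.16146221 -0.15133022 -3.62776053]
```

```bash
python3 -m jog '[[[1,0,0,0,0,0,10],[1,0,2,0,0,0,10],[1,0,4,0,0,0,10],[1,0,6,0,0,0,10]]]'; python3 -m jog '[[[0,0,2,0,0,0,10],[0,0,4,0,0,0,10],[0,0,5,0,0,0,10],[0,0,6,0,0,0,10],[0,0,6,0,0,0,10]]]';python3 -m jog '[[[0,0,1,0,0,0,10],[0,0,2,0,0,0,10],[0,0,3,0,0,0,10],[0,0,3,0,0,0,10]]]'
```

```text
time: 11.2
position: [0.5763, 0.0155, 0.1943]
tool_rot: [0.271, -3.13, -0.0]
ft_force: [0.0, 0.9, -2.5]
grip_width: 0.204
grip_force: 40.0
time: 11.7
position: [0.5763, 0.0156, 0.1884]
tool_rot: [0.271, -3.13, -0.0]
ft_force: [0.1, 0.2, -3.9]
grip_width: 0.206
grip_force: 40.0
time: 12.1
position: [0.5763, 0.0156, 0.1854]
tool_rot: [0.271, -3.13, -0.0]
ft_force: [-0.4, 0.2, -2.8]
grip_width: 0.204
grip_force: 40.0
```

```bash
python3 -m jog '[[[-0.5,-0.4,1,0,0,0,10],[-0.5,-0.4,2,0,0,0,10],[-0.5,-0.4,3,0,0,0,10],[-0.5,-0.4,4,0,0,0,10],[-0.5,-0.4,4,0,0,0,10]]]';python3 -m jog '[[[0,0,1,0,0,0,10],[0,0,2,0,0,0,10],[0,0,3,0,0,0,10],[0,0,3,0,0,0,10]]]'
```

```text
time: 12.6
position: [0.5769, 0.0154, 0.1814]
tool_rot: [0.271, -3.13, -0.0]
ft_force: [-0.5, -0.1, -3.3]
grip_width: 0.207
grip_force: 40.0
time: 13.0
position: [0.5768, 0.0154, 0.1783]
tool_rot: [0.271, -3.13, -0.0]
ft_force: [-0.2, 0.3, -3.8]
grip_width: 0.201
grip_force: 40.0
```

```bash
python3 -m jog '[[[0,0.4,1,0,0,0,10],[0,0.4,2,0,0,0,10],[0,0.4,3,0,0,0,10],[0,0.4,3,0,0,0,10]]]';python3 -m jog '[[[0,0,1,0,0,0,10],[0,0,2,0,0,0,10],[0,0,3,0,0,0,10],[0,0,4,0,0,0,10],[0,0,4,0,0,0,10]]]'
```

```text
time: 13.4
position: [0.5768, 0.0155, 0.1753]
tool_rot: [0.271, -3.13, 0.0]
ft_force: [-0.5, 1.2, -4.0]
grip_width: 0.203
grip_force: 40.0
time: 13.9
position: [0.5768, 0.0156, 0.1713]
tool_rot: [0.271, -3.13, 0.0]
ft_force: [-0.5, -0.2, -2.9]
grip_width: 0.201
grip_force: 40.0
```

```bash
python3 -m jog '[[[0,0,2,0,0,0,10],[0,0,4,0,0,0,10],[0,0,6,0,0,0,10],[0,0,8,0,0,0,10],[0,0,8,0,0,0,10]]]';python3 -m jog '[[[0,0,2,0,0,0,10],[0,0,4,0,0,0,10],[0,0,6,0,0,0,10],[0,0,8,0,0,0,10],[0,0,8,0,0,0,10]]]'
```

```text
time: 14.4
position: [0.5768, 0.0157, 0.1631]
tool_rot: [0.271, -3.13, 0.0]
ft_force: [-1.8, -0.4, -3.5]
grip_width: 0.205
grip_force: 40.0
time: 14.9
position: [0.5768, 0.0156, 0.1551]
tool_rot: [0.271, -3.13, 0.0]
ft_force: [-1.5, -0.4, -3.7]
grip_width: 0.203
grip_force: 40.0
```

```bash
python3 -m jog '[[[0,0,1,0,0,0,10],[0,0,2,0,0,0,10],[0,0,3,0,0,0,10],[0,0,3,0,0,0,10]]]';python3 -m jog '[[[0,0,0.5,0,0,0,10],[0,0,1,0,0,0,10],[0,0,1,0,0,0,10]]]';python3 -m jog '[[[0,0,0.5,0,0,0,10],[0,0,0.5,0,0,0,10]]]'
```

```text
time: 15.3
position: [0.5768, 0.0156, 0.1524]
tool_rot: [0.271, -3.13, -0.0]
ft_force: [-1.0, -0.6, -3.4]
grip_width: 0.205
grip_force: 40.0
time: 15.6
position: [0.5769, 0.0156, 0.152]
tool_rot: [-0.271, 3.13, 0.0]
ft_force: [-2.6, 0.0, -0.2]
grip_width: 0.207
grip_force: 40.0
time: 15.8
position: [0.577, 0.0156, 0.1514]
tool_rot: [-0.271, 3.13, 0.0]
ft_force: [-3.1, -0.5, 1.3]
grip_width: 0.205
grip_force: 40.0
```

Contact is at about 5 N at the expected home height (TCP 0.1514). After holding, I turn clockwise, which is positive about tool z.

```bash
python3 -m jog '[[[0,0,0,0,0,0,10],[0,0,0,0,0,0,10],[0,0,0,0,0,0,10],[0,0,0,0,0,4,10],[0,0,0,0,0,9,10],[0,0,0,0,0,14,10],[0,0,0,0,0,20,10],[0,0,0,0,0,26,10],[0,0,0,0,0,32,10],[0,0,0,0,0,38,10]]]';python3 -m jog '[[[0,0,0,0,0,6,10],[0,0,0,0,0,12,10],[0,0,0,0,0,18,10],[0,0,0,0,0,24,10],[0,0,0,0,0,30,10],[0,0,0,0,0,36,10],[0,0,0,0,0,42,10],[0,0,0,0,0,48,10],[0,0,0,0,0,50,10],[0,0,0,0,0,50,10]]]'
```

```text
time: 16.8
position: [0.5763, 0.0165, 0.151]
tool_rot: [-0.768, -3.045, -0.001]
ft_force: [-3.6, 1.2, 2.6]
grip_width: 0.205
grip_force: 40.0
time: 17.8
position: [0.5767, 0.0168, 0.1511]
tool_rot: [-1.978, -2.44, -0.001]
ft_force: [-3.9, 1.8, 2.9]
grip_width: 0.2
grip_force: 40.0
```

```bash
python3 -m jog '[[[0,0,0,0,0,6,10],[0,0,0,0,0,12,10],[0,0,0,0,0,18,10],[0,0,0,0,0,24,10],[0,0,0,0,0,30,10],[0,0,0,0,0,36,10],[0,0,0,0,0,42,10],[0,0,0,0,0,48,10],[0,0,0,0,0,54,10],[0,0,0,0,0,54,10]]]';python3 -m jog '[[[0,0,0,0,0,6,10],[0,0,0,0,0,12,10],[0,0,0,0,0,18,10],[0,0,0,0,0,24,10],[0,0,0,0,0,30,10],[0,0,0,0,0,36,10],[0,0,0,0,0,42,10],[0,0,0,0,0,48,10],[0,0,0,0,0,50,10],[0,0,0,0,0,50,10]]]'; python3 -c "
from h import *
delta([.577,.016,.1514],0)"
```

```text
time: 18.8
position: [0.5772, 0.0166, 0.1512]
tool_rot: [-2.87, -1.277, -0.002]
ft_force: [-2.3, 2.6, 2.0]
grip_width: 0.201
grip_force: 40.0
time: 19.8
position: [0.5774, 0.0161, 0.1513]
tool_rot: [-3.141, 0.053, -0.002]
ft_force: [-1.6, 1.5, 1.8]
grip_width: 0.204
grip_force: 40.0
shift mm [-0.4  0.1 -0.1] turn [-0.03 -0.06 -1.93] tool x az -1.93 j [-0.68  0.25  0.7   1.75 -0.17  1.2  -1.53]
```

Turned 192°. Now I release, withdraw upward and check.

```bash
python3 -m jog '[[[0,0,0,0,0,0,24],[0,0,0,0,0,0,34],[0,0,0,0,0,0,40],[0,0,0,0,0,0,40],[0,0,-5,0,0,0,40],[0,0,-20,0,0,0,40],[0,0,-45,0,0,0,40],[0,0,-80,0,0,0,40],[0,0,-120,0,0,0,40],[0,0,-150,0,0,0,40]]]';python3 -m jog '[[[-40,0,0,0,0,0,40],[-80,0,0,0,0,0,40],[-100,0,0,0,0,0,40],[-100,0,0,0,0,0,40],[-100,0,0,0,0,0,40],[-100,0,0,0,0,0,40]]]'
python3 - <<'E'
from h import *
d=cam('wrist'); save(d,'w7.png'); C=cloud(d); t=cam('side'); save(t,'s3.png')
for nm,c,rr,lo,hi in [('hub',(.577,.016),.03,.173,.19),('knob',(.656,.016),.03,.192,.215),('knob2',(.498,.016),.03,.192,.215),('flange',(.577,.016),.03,.138,.150)]:
    m=(np.hypot(C[...,0]-c[0],C[...,1]-c[1])<rr)&(C[...,2]>lo)&(C[...,2]<hi); q=C[m]
    if len(q)>5: print(nm,len(q),np.median(q[:,2]),cv2.minAreaRect(np.float32(q[:,:2])*1000))
a=cv2.imread('pics/w7.png');b=cv2.imread('pics/s3.png')[170:320,180:380]
cv2.imwrite('pics/fin.png',np.hstack([cv2.resize(a,(400,300)),cv2.resize(b,(400,300))]))
E
```

```text
time: 20.8
position: [0.5776, 0.0153, 0.3051]
tool_rot: [-3.14, 0.058, -0.006]
ft_force: [0.8, 0.0, 0.3]
grip_width: 0.461
grip_force: 0.0
time: 21.4
position: [0.478, 0.0191, 0.3016]
tool_rot: [3.141, -0.059, 0.002]
ft_force: [0.1, 0.0, 0.8]
grip_width: 0.455
grip_force: 0.0
hub 822 0.18079324541350422 ((577.0086059570312, 15.920602798461914), (17.77109718322754, 29.84148406982422), 88.15054321289062)
knob2 535 0.19980468985556107 ((497.56219482421875, 17.874666213989258), (21.44290542602539, 22.165313720703125), 38.48318862915039)
flange 1312 0.14511660331425769 ((578.361083984375, 15.863558769226074), (47.97137451171875, 47.591392517089844), 87.85118865966797)
```

View pics/fin.png

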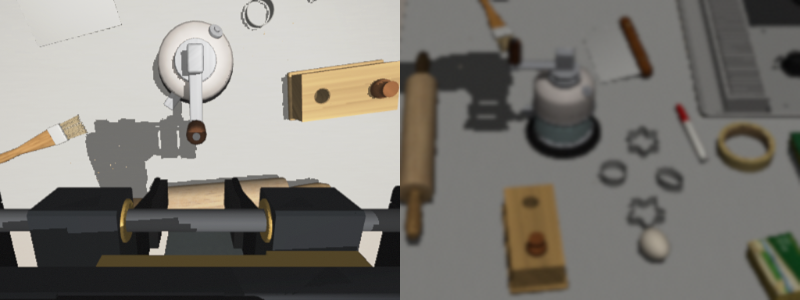

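The picture shows the crank seated upright in the mill, with the hub at fin crop (194,58), the knob at (196,132), and tamper, egg and scraper unmoved. Measured like the crank in the block, the hub top stands at 0.183 m, which is home height, and is centred at (0.5770, 0.0159).

```bash
python3 -c "
from bench import ctrl
print(ctrl.close_job())"
```

```text
the job is handed in; nothing more can be done
None
```

The crank is fully home in the smaller mill, turned about 190° clockwise (measured on the crank, drive not read directly) and released; the job is handed in, with no verdict returned.

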